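# Feed a step block along a jig fence with a push stick

## Task

Take the push stick from its sloping rest and with it press the steel step block flat against the fence of the feed jig; then feed the block, thin end first and kept against the fence all the way, under the bridge until it meets the end stop. Touch the block only with the stick, leave the things standing round about where they are, and at the end lay the stick back in its rest the way it lay.

Things in the scene. Friction and masses are not known exactly. Their poses are not given: they have to be found in the camera images.
- jig: Fixed feed jig: aluminium plate with a steel fence bar along one side. Origin on the worktop under the fence's inner face, z up; +y = feed direction, +x = from lane into fence. Fence face: plane x = 0, y -170 to +145 mm, top at z = 34 to 37. Plate top (lane floor): z = 8, x -95 to +30, y -170 to +145 mm. Fed home and flat to the fence, the block's origin is at x = -10, y = +80 mm.
- end_stop (a point): Point on the jig's end stop, at jig x = -10, y = +120, z = 8 mm, axes as the jig's. The stop's face is the plane y = +120 mm of the jig, from x = -50 to 0, up to z = 32 mm.
- bridge (a point): Point on the underside of the low steel bridge over the lane, at jig x = -10, y = +25, z = 52 mm, axes as the jig's. The bridge spans jig y = +5 to +45 mm, top at z = 62, its outer leg from x = -79 to -67 mm. From its middle a round feeler hangs down to z = 42 mm over the lane; a knob on top reaches z = 74.
- step_block: Loose steel step block, 0.1 to 0.2 kg, 20 mm wide (its x), 80 mm long (y), five 16 mm steps, heights 25, 20, 15, 10, 5 mm from the -y to the +y end. Origin: centre of its underside. It starts on the jig's plate, off the fence and up to about 0.25 rad askew, thin +y end towards the stop. It slides on the plate against about 1 N of friction.
- push_stick: Loose plywood push stick, about 0.16 kg: a flat board 14 mm thick (its y). Body 90 mm long (x -45 to +45) and 80 mm high (z 0 to 80); along its bottom edge a straight toe, 20 mm high (z 0 to 20), runs on to x = +135 mm. Origin: centre of the body's bottom edge, z up the board. Grip it across the 14 mm in the upper half of the body (z 45 to 80).
- toe_end (a point): Centre of the flat end of the push stick's toe (14 x 20 mm), at x = +135, z = 10 mm of the stick, axes as the stick's. This end pushes the block.
- rest: Fixed sloping rest for the push stick: a trough, open upward along its slope, that holds the board leaning 30 degrees from vertical, its top to the rest's +y side. Origin on the worktop, z up; x along the stick (toe to +x). The back covers the lowest 38 mm of the board's +y face. Base plate 190 x 80 x 8 mm, centred at x = +45, y = -6 mm.
- rest_home (a point): Where the push stick's origin is when home: rest x = 0, y = -20, z = 40 mm (axes as the rest's). The stick's axes are then the rest's turned -30 degrees about x. It comes out and goes in along its own z. A front lip covers the lowest 10 mm of its -y face with 6 mm clearance; end lips 10 mm high leave 9 mm at each end.
- spare_servo: bystander, loose: spare drive motor lying, 27 x 113 x 26 mm, origin under its centre
- spare_wheel_a: bystander, loose: small black wheel lying flat, 38 mm across, 14 mm high, origin under its centre
- tape_roll: bystander, loose: roll of black tape lying flat, 62 mm across, 19 mm high, origin under its centre
- torch: bystander, loose: black pen torch lying, 25 x 105 x 25 mm, origin under its centre
- panel_plug: bystander, loose: small round plug lying behind the fence, 16 x 60 x 16 mm, origin under its centre
- grease_pot: bystander, loose: round pot with a screwed lid, 54 mm across, 36 mm high, origin under its centre
- steel_cup: bystander, loose: steel beaker, 68 mm across, 72 mm high, origin under its centre

How it is judged:
By the outcome, as a careful person would: the job done as asked, in the order asked, and still so for the second after the job is handed in, with the robot touching nothing.
It also fails if it takes over 59 s, if anything falls off the work surface, if the arm or the gripper's body presses on something with over 40 N, if the wrist force passes 120 N, or if a joint passes its speed limit or range.

## Robot

A 6-joint arm with a two-finger parallel gripper is mounted at the origin on a cart in front of the work surface, level with it; the furniture and walls round the work are solid. World frame = base frame: x ahead of the robot, y to its left, z up, the work surface at z = 0. Lengths are in m, angles in rad, forces in N, time in s.
With the tool pointing down it reaches from about 0.35 to 0.975 m from the base axis. Payload 4.9 kg.
Tool frame: the origin (TCP) lies at the very end of the fingers, on their centre line; the grasp point (between the pads) lies manip.grip_point_offset behind it (manip.grip_point_offset is the distance from the TCP to the grasp point, in m); z points along the fingers, y is the line along which they close (so a half turn about z gives the same grasp; the last joint's range is limited). The gripper opens to 85 mm and grips with 20 to 120 N. Pads are 22 mm wide; open, the fingers measure 114 mm over their backs; the gripper's body (76 mm by 85 mm) begins 54 mm behind the grasp point. The pads swing forward as they close: fully open they stand 13 mm farther back than shut.
Start: joints at [-1.309, 0.053, 1.613, -0, 1.476, -0.119], TCP at [0.232, -0.58, 0.231] pointing down, gripper open.
Joint ranges: [-3.01, 3.01], [-1.01, 2.22], [0.06, 2.58], [-1.02, 4.17], [0.09, 2.62], [-3.14, 3.14]. Speed limits (rad/s): [2.57, 2.57, 3.14, 3.14, 3.14, 3.14].

## Interface

Orientations are given as a unit quaternion [w, x, y, z].
In Python, from plant import manip gives the robot as it stands.
- The arm moves only by the shell command python3 -m crank 'ROWS' [OPENING]. ROWS is JSON, a list of rows, each an object of numbers: "x", "y", "z": the shift along the tool's x, y, z in cm; "turn": the turn about the tool's z in rad. In form: [{"x": .., "y": .., "z": .., "turn": ..}, ...]. A call has 1 to 5 rows; each row shifts and turns the commanded pose from where the row before left it, along the tool's axes as they then stand; what a row does not reach is not made up. A row lasts 1/10 s, in which the tool goes at most 50 mm and 8.59 degrees, less where a joint would pass 70% of its speed; a pose out of reach is approached as far as the arm can. A call with a gripper value outside its range is refused whole. OPENING is the opening in per cent of the stroke, from 0 (shut) to 100 (fully open), set as the call begins (- or left out, the last holds). The fingers move at their own pace and stop on an object; the grip force is fixed at half the most. Time passes only in rows, so rows that do not move let the fingers close. It gives the time, the measured TCP pose, the force, the opening and the grip force at its end, in the units of the state.
- manip.state(): the state, without advancing time (a new reading comes with each control period).
- manip.grab_frame(name): name is "scene" or "top" or "wrist"; returns (picture, depth): 420x560x3 uint8, red, green, blue; 420x560 float32, m along the optical axis (not along the pixel's ray), 0 where there is no reading.
- manip.camera_model(name): a dict with "mtx" (3x3 intrinsics, pixels), "world_to_cam" (4x4, takes a point from world to camera coordinates). Camera axes: x right, y down, z forward; pixel columns grow to the right and rows downward; lengths in m; the calibration is good to about 2 mm. A picture is of the moment at which its call begins: read the wrist's pose just before it. camera_model takes no time and is no camera call; for the wrist camera it gives the pose at the moment of the call.
- manip.job_done(): hands the job in; it is judged then, once.
The state is a dict: "time": time; "joint_pos": joint angles; "joint_vel": joint speeds; "joint_efforts": joint torques, N m; "tool_pos": TCP position; "tool_rot": TCP orientation; "contact_force": force on the tool from outside, world axes, zero at the start; "ft_torque": the same for the moment, N m; "gripper_width": opening from 0.0 (shut) to 1.0 (fully open); "grasp_force": force on a finger pad.
Only numpy, scipy, OpenCV 4.12 (cv2) and the standard library are available. Lean on these libraries where they do the work, as an engineer would, in place of code of your own. Each camera call takes 0.05 s, during which the arm holds its last target. There are 200 camera calls.

## Working session

There is one attempt and no reset: what is moved stays moved. The work goes in short steps, Python scripts to look and compute and a shell command to move; the robot and the scene stay as the last step left them, time stands still between calls to the robot, and variables do not carry over. Pictures are saved under pics/ and viewed, at most 11 in all, crops included, and the job is handed in when it is done.

```bash
ls; mkdir -p pics
python3 - <<'E'
from plant import manip
import cv2,numpy as np
print(manip.state(), manip.grip_point_offset)
for n in ("scene","top"):
    p,d=manip.grab_frame(n); cv2.imwrite(f"pics/{n}0.png",p[:,:,::-1]); np.savez(f"pics/{n}0.npz",p=p,d=d)
    m=manip.camera_model(n); print(n,np.round(m["mtx"],1).tolist(),np.round(m["world_to_cam"],4).tolist())
E
```

```text
pics
{'time': 0.0, 'joint_pos': array([-1.30901354e+00,  5.33543437e-02,  1.61430307e+00, -1.83986354e-05,
        1.47600884e+00, -1.19036438e-01]), 'joint_vel': array([ 1.72181429e-03,  1.58418186e-03, -8.73361740e-04,  1.73701974e-05,
       -8.34750033e-04, -8.52565365e-04]), 'joint_efforts': array([-5.11965281e-04, -3.93688238e+01, -3.70175672e+01, -9.79650622e-05,
        7.12157664e-03,  8.62424713e-06]), 'tool_pos': array([ 0.23211096, -0.57962264,  0.23005917]), 'tool_rot': array([-1.03350616e-03,  9.81926100e-01,  1.89261882e-01, -8.30706134e-05]), 'contact_force': array([-0.44928263,  0.5597965 ,  0.55739703]), 'ft_torque': array([ 0.00993105, -0.03188057, -0.03620297]), 'grasp_force': 0.0, 'gripper_width': 1.0001654891657785} 0.0187
scene [[495.0, 0.0, 284.3], [0.0, 495.0, 208.5], [0.0, 0.0, 1.0]] [[-0.8874, -0.4604, -0.0213, 0.4573], [-0.1681, 0.3664, -0.9151, 0.1866], [0.4292, -0.8085, -0.4026, 1.1359], [0.0, 0.0, 0.0, 1.0]]
top [[529.6, 0.0, 286.2], [0.0, 529.6, 207.9], [0.0, 0.0, 1.0]] [[-0.0236, -0.9997, -0.0014, -0.0898], [-0.9926, 0.0236, -0.1195, 0.5755], [0.1195, -0.0015, -0.9928, 1.7378], [0.0, 0.0, 0.0, 1.0]]
```

View pics/scene0.png

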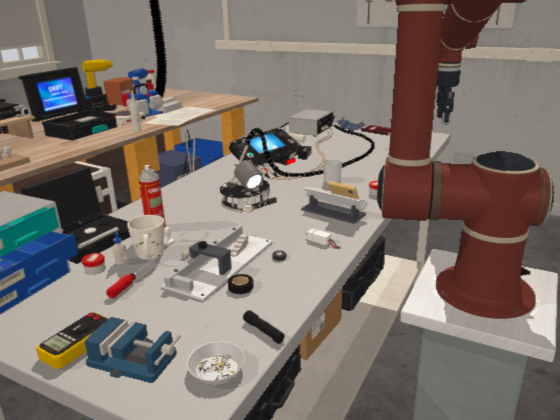

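View pics/top0.png

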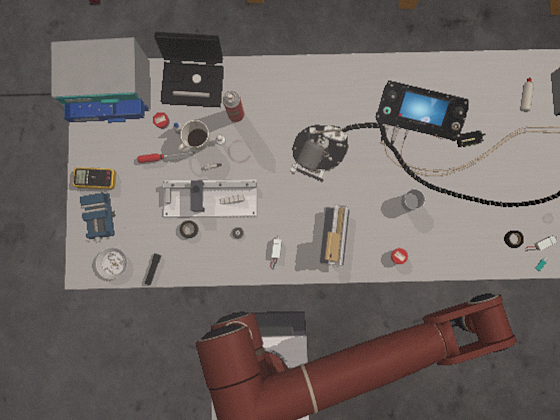

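The scene view shows the jig near (215,265) and the rest with the tan stick near (335,205). The top view shows the jig at u 163–257, v 180–217, with the bridge at u≈197 and the block at (232,199), and the rest at u 322–348, v 205–265. I'll enlarge these.

Run:
```python
import cv2,numpy as np
p=cv2.imread("pics/top0.png")
a=cv2.resize(p[170:225,155:265],None,fx=5.4,fy=5.4,interpolation=cv2.INTER_CUBIC) #594x297
b=cv2.resize(p[198:272,315:357],None,fx=4.7,fy=4.7,interpolation=cv2.INTER_CUBIC)
s=cv2.imread("pics/scene0.png")
c=cv2.resize(s[222:300,158:280],None,fx=3.8,fy=3.8,interpolation=cv2.INTER_CUBIC)
d=cv2.resize(s[172:226,296:376],None,fx=4,fy=4,interpolation=cv2.INTER_CUBIC)
o=np.zeros((600,800,3),np.uint8)
for im,x,y in((a,0,0),(b,600,0),(c,0,300),(d,470,352)):
    h=min(im.shape[0],600-y);w=min(im.shape[1],800-x);o[y:y+h,x:x+w]=im[:h,:w]
cv2.imwrite("pics/crops.png",o)
```

```text
(no output)
```

View pics/crops.png

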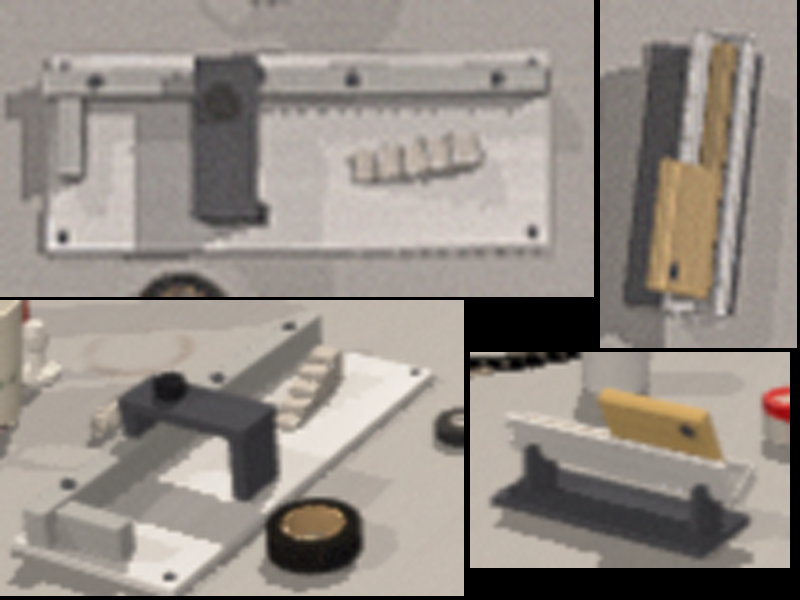

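The crops show the toe pointing away from the robot and the board's top leaning to world +y. The jig is nearly aligned with the world axes, with the block askew on the lane before the bridge. Next are rough positions from the rays.

```bash
cat > h.py <<'E'
import numpy as np,cv2
from plant import manip
def ray(m,uv,z):
    """pixel(s) -> world points on plane z"""
    K,T=m["mtx"],m["world_to_cam"]; R,t=T[:3,:3],T[:3,3]
    uv=np.atleast_2d(np.asarray(uv,float)); d=np.c_[uv,np.ones(len(uv))]@np.linalg.inv(K).T@R
    c=-R.T@t; return c+d*((z-c[2])/d[:,2])[:,None]
def pix(m,P):
    K,T=m["mtx"],m["world_to_cam"]; q=np.atleast_2d(P)@T[:3,:3].T+T[:3,3]; q=q@K.T; return q[:,:2]/q[:,2:]
def deproj(m,d):
    K,T=m["mtx"],m["world_to_cam"]; v,u=np.mgrid[:d.shape[0],:d.shape[1]]
    q=np.stack([(u-K[0,2])/K[0,0]*d,(v-K[1,2])/K[1,1]*d,d],-1); return (q-T[:3,3])@T[:3,:3]
def snap(n,tag):
    m=manip.camera_model(n); p,d=manip.grab_frame(n); cv2.imwrite(f"pics/{tag}.png",p[:,:,::-1]); np.savez(f"pics/{tag}.npz",p=p,d=d,mtx=m["mtx"],world_to_cam=m["world_to_cam"]); return m,p,d
def yaw():
    w,x,y,z=manip.state()["tool_rot"]; return np.arctan2(2*(x*y+w*z),1-2*(y*y+z*z))
E
python3 - <<'E'
from h import *
m=manip.camera_model("top"); f=lambda c:(155+c[0]/5.4-.4,170+c[1]/5.4-.4); g=lambda c:(315+(c[0]-600)/4.7-.4,198+c[1]/4.7-.4)
print("plate corners (R near, R far, L near)",ray(m,[f((550,248)),f((548,55)),f((45,252))],.008)[:,:2].round(3))
print("fence inner edge top R,L",ray(m,[f((548,95)),f((90,99))],.035)[:,:2].round(3))
print("rest base corners L near/far",ray(m,[g((627,304)),g((646,45))],.008)[:,:2].round(3))
print("stick top edge near/far ends",ray(m,[g((650,290)),g((662,160))],.112)[:,:2].round(3))
print("block ends",ray(m,[f((482,148)),f((352,165))],.02)[:,:2].round(3))
w=manip.camera_model("wrist");s=manip.state();T=w["world_to_cam"];print("wrist cam",(-T[:3,:3].T@T[:3,3]-s["tool_pos"]).round(3),T[:3,:3].round(2).tolist(),w["mtx"][0,0], yaw())
E
```

```text
plate corners (R near, R far, L near) [[ 0.553 -0.002]
 [ 0.676 -0.003]
 [ 0.558  0.315]]
fence inner edge top R,L [[ 0.646 -0.004]
 [ 0.65   0.281]]
rest base corners L near/far [[ 0.39  -0.214]
 [ 0.576 -0.233]]
stick top edge near/far ends [[ 0.397 -0.223]
 [ 0.485 -0.234]]
block ends [[0.615 0.039]
 [0.607 0.12 ]]
wrist cam [0.063 0.024 0.143] [[0.37, -0.93, -0.0], [-0.89, -0.36, 0.27], [-0.25, -0.1, -0.96]] 370.29738536212335 0.3808363490298584
```

```bash
python3 -m crank '[{"turn":0.12},{"turn":0.12},{"turn":0.12},{"turn":0.12},{"x":2.7,"y":-3.8,"z":-0.3}]' 100; python3 -m crank '[{"x":2.7,"y":-3.8,"z":-0.3},{"x":2.7,"y":-3.8,"z":-0.3},{"x":2.7,"y":-3.8,"z":-0.3},{"x":2.7,"y":-3.8,"z":-0.3},{"x":2.7,"y":-3.8,"z":-0.3}]'; python3 -m crank '[{"x":2.7,"y":-3.8,"z":-0.3},{"x":2.7,"y":-3.8,"z":-0.3},{"x":2.7,"y":-3.8,"z":-0.3},{},{}]'
python3 - <<'E'
from h import *
print(yaw()); m,p,d=snap("wrist","w1"); print(np.median(d), (d==0).mean())
E
```

```text
0.3808363490298584
1.18539 0.003983843537414966schema error: expected keys x, y, z, turn
schema error: expected keys x, y, z, turn
schema error: expected keys x, y, z, turn
```

View pics/w1.png

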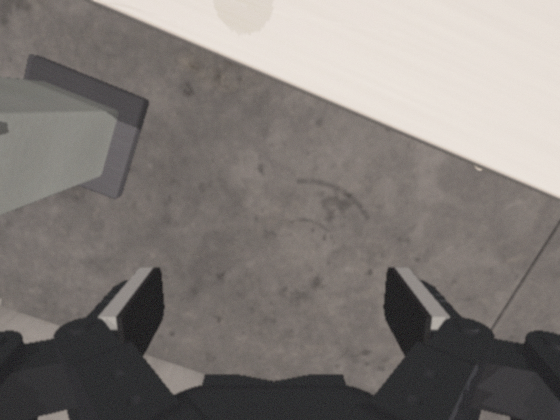

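The rows were refused because every key must be given, so the wrist view shows only floor and the open fingers (bottom, at about (130,310) and (420,310)). Repeating with all keys.

```bash
python3 -m crank '[{"x":0,"y":0,"z":0,"turn":0.12},{"x":0,"y":0,"z":0,"turn":0.12},{"x":0,"y":0,"z":0,"turn":0.12},{"x":0,"y":0,"z":0,"turn":0.12},{"x":2.7,"y":-3.8,"z":-0.3,"turn":0}]' 100; python3 -m crank '[{"x":2.7,"y":-3.8,"z":-0.3,"turn":0},{"x":2.7,"y":-3.8,"z":-0.3,"turn":0},{"x":2.7,"y":-3.8,"z":-0.3,"turn":0},{"x":2.7,"y":-3.8,"z":-0.3,"turn":0},{"x":2.7,"y":-3.8,"z":-0.3,"turn":0}]'; python3 -m crank '[{"x":2.7,"y":-3.8,"z":-0.3,"turn":0},{"x":2.7,"y":-3.8,"z":-0.3,"turn":0},{"x":2.7,"y":-3.8,"z":-0.3,"turn":0},{"x":0,"y":0,"z":0,"turn":0},{"x":0,"y":0,"z":0,"turn":0}]'
python3 - <<'E'
from h import *
print(yaw()); m,p,d=snap("wrist","w2"); print(np.median(d), (d==0).mean())
E
```

```text
time: 0.65
tool_pos: [0.2606, -0.5468, 0.2332]
tool_rot: [-0.0, 0.999, -0.053, -0.001]
contact_force: [0.8, 0.8, 0.1]
gripper_width: 1.004
grasp_force: 0.0
time: 1.15
tool_pos: [0.4169, -0.3677, 0.2491]
tool_rot: [-0.0, 0.999, -0.05, -0.0]
contact_force: [0.4, -0.9, -0.3]
gripper_width: 1.001
grasp_force: 0.0
time: 1.65
tool_pos: [0.5083, -0.2631, 0.2579]
tool_rot: [0.0, 0.999, -0.048, -0.0]
contact_force: [-1.0, -1.0, -0.3]
gripper_width: 1.001
grasp_force: 0.0
-0.0968825947244976
0.38604444 0.0038435374149659862
```

View pics/w2.png

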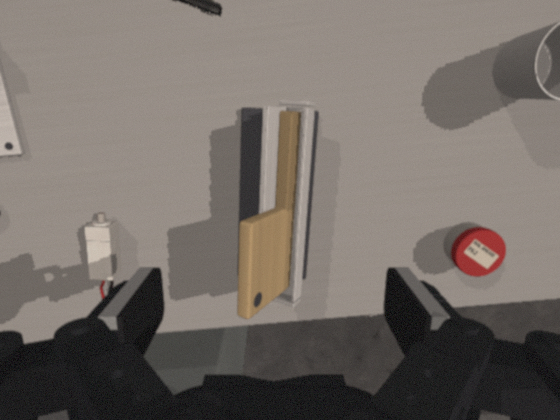

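The wrist view shows the stick in its rest: body at (265,262), toe running up to (290,115), its −y face visible. The rest back is at u≈268 and the front lip at u≈305, and the servo (100,250) and grease pot (480,252) are well clear. Fit the board from the depth.

Run:
```python
from h import *
D=np.load("pics/w2.npz");m={k:D[k] for k in("mtx","world_to_cam")};p,d=D["p"],D["d"]
hsv=cv2.cvtColor(p,cv2.COLOR_RGB2HSV)
W=((hsv[...,0]>8)&(hsv[...,0]<28)&(hsv[...,1]>75)&(hsv[...,2]>70)).astype(np.uint8); W[:,:200]=0;W[:,340:]=0;W[330:]=0
n,l,st,_=cv2.connectedComponentsWithStats(W); k=1+np.argmax(st[1:,4]); M=(l==k); print(st[k])
P=deproj(m,d); Q=P[(cv2.erode(M.astype(np.uint8),np.ones((5,5)))>0)&(d>0)]
best=None;rng=np.random.default_rng(0)
for _ in range(300):
    a,b,c=Q[rng.choice(len(Q),3)];nn=np.cross(b-a,c-a);nn/=np.linalg.norm(nn)+1e-12
    i=abs((Q-a)@nn)<.0015
    if best is None or i.sum()>best.sum():best=i
F=Q[best];c=F.mean(0);nn=np.linalg.svd(F-c,full_matrices=False)[2][2];nn*=np.sign(nn[2]);print("face normal",nn.round(3),len(F),len(Q),"tilt",np.degrees(np.arcsin(nn[2])),"yaw of board",np.degrees(np.arctan2(nn[1],nn[0]))+90)
# contour pixels onto face plane
T=m["world_to_cam"];R=T[:3,:3];cc=-R.T@T[:3,3]
v,u=np.nonzero(M);dd=np.c_[u,v,np.ones(len(u))]@np.linalg.inv(m["mtx"]).T@R
X=cc+dd*(((c-cc)@nn)/(dd@nn))[:,None]
ex=np.cross(nn,[0,0,1]);ex/=np.linalg.norm(ex);ex*=np.sign(ex[0]);ez=np.cross(nn,ex);ez*=np.sign(ez[2])
a=(X-c)@ex;b=(X-c)@ez
print("ex",ex.round(3),"a range",a.min(),a.max(),"b",b.min(),b.max(), "len",a.max()-a.min())
bm=b>0.015
print("body",np.percentile(a[bm],[.5,99.5]))
print("near end corner of face",(c+a.min()*ex).round(4),"face pt c",c.round(4), "toe end at",(c+a.max()*ex).round(4))
bc=np.mean(np.percentile(a[bm],[.5,99.5])); top=np.percentile(b[(abs(a-bc)<.03)],99.5)
print("body centre a",bc,"top b",top,"top centre (face) world",(c+bc*ex+top*ez).round(4))
# origin via top: top is z=80 on -y face
o=c+bc*ex+(top-.08)*ez-nn*.007;print("stick origin",o.round(4))
```

```text
[ 238  111   62  208 6636]
face normal [-0.121 -0.852  0.509] 3924 5420 tilt 30.584956819363274 yaw of board -8.095486028907203
ex [ 0.99  -0.141 -0.   ] a range -0.0650810144700821 0.11273438048494586 b -0.03956761224622277 0.05419865401935572 len 0.17781539495502796
body [-0.06367625  0.02868982]
near end corner of face [ 0.3964 -0.2498  0.0805] face pt c [ 0.4608 -0.2589  0.0805] toe end at [ 0.5724 -0.2748  0.0805]
body centre a -0.017493212964785253 top b 0.05365560911179784 top centre (face) world [ 0.4474 -0.2294  0.1267]
stick origin [ 0.4425 -0.2638  0.0542]
```

Run:
```python
from h import *
D=np.load("pics/w2.npz");m={k:D[k] for k in("mtx","world_to_cam")};p=D["p"]
hsv=cv2.cvtColor(p,cv2.COLOR_RGB2HSV)
W=(hsv[...,0]>8)&(hsv[...,0]<28)&(hsv[...,1]>75)&(hsv[...,2]>70)
def fit(name,px,z):
    X=ray(m,px,z);vx,vy,x0,y0=cv2.fitLine(X[:,:2].astype(np.float32),cv2.DIST_HUBER,0,1e-4,1e-4).ravel()
    if vx<0:vx,vy=-vx,-vy
    r=(X[:,:2]-[x0,y0])@[-vy,vx]
    print(name,len(px),"yaw",np.degrees(np.arctan2(vy,vx)).round(2),"y at x=.44",(y0+(.44-x0)*vy/vx).round(4),"rms",r.std().round(4))
rows=range(225,310)
fit("body top back edge",[(200+np.argmax(W[v,200:340]),v) for v in rows],.1058)
fit("toe right edge",[(339-np.argmax(W[v,200:340][::-1]),v) for v in range(120,200)],.0575)
dark=hsv[...,2]<75
fit("base left",[(225+np.argmax(dark[v,225:330]),v) for v in range(115,205)],.008)
for v in (130,180): print([int(x) for x in hsv[v,225:330:3,2]])
```

```text
body top back edge 85 yaw -7.91 y at x=.44 -0.2268 rms 0.0003
toe right edge 80 yaw -8.39 y at x=.44 -0.2745 rms 0.0003
base left 90 yaw -8.1 y at x=.44 -0.2188 rms 0.0003
[109, 112, 113, 115, 111, 93, 55, 53, 55, 54, 50, 53, 79, 154, 183, 168, 172, 164, 121, 127, 125, 125, 140, 129, 100, 109, 148, 172, 167, 147, 65, 128, 143, 150, 149]
[112, 113, 112, 113, 115, 65, 57, 52, 58, 50, 53, 51, 143, 170, 167, 168, 164, 129, 120, 124, 123, 140, 127, 121, 110, 152, 170, 167, 115, 71, 138, 139, 141, 140, 139]
```

```bash
python3 -m crank '[{"x":0,"y":0,"z":0,"turn":0.0445},{"x":-2.3,"y":0.2,"z":0,"turn":0},{"x":-2.3,"y":0.3,"z":0,"turn":0},{"x":-2.2,"y":0.3,"z":0,"turn":0},{"x":0,"y":0,"z":0,"turn":0}]'
python3 -m crank '[{"x":0,"y":0,"z":0,"turn":0},{"x":0,"y":0,"z":0,"turn":0}]'; python3 -c "
from h import *
print(yaw(), manip.state()['tool_pos'])"
```

```text
time: 2.2
tool_pos: [0.437, -0.2634, 0.258]
tool_rot: [0.0, 0.997, -0.074, -0.0]
contact_force: [0.6, -0.3, 0.1]
gripper_width: 1.002
grasp_force: 0.0
time: 2.4
tool_pos: [0.4396, -0.2628, 0.2583]
tool_rot: [-0.0, 0.997, -0.072, 0.0]
contact_force: [0.1, 0.5, -0.1]
gripper_width: 0.999
grasp_force: 0.0
-0.14474398401870622 [ 0.43963891 -0.26277833  0.25831133]
```

```bash
python3 -m crank '[{"x":0,"y":0,"z":4,"turn":0},{"x":0,"y":0,"z":4,"turn":0},{"x":0,"y":0,"z":4,"turn":0},{"x":0,"y":-0.1,"z":3,"turn":0},{"x":0,"y":0,"z":2.1,"turn":0}]'
python3 -m crank '[{"x":0,"y":0,"z":0,"turn":0},{"x":0,"y":0,"z":0,"turn":0}]'
python3 -m crank '[{"x":0,"y":0.2,"z":0,"turn":0},{"x":0,"y":0.2,"z":0,"turn":0},{"x":0,"y":0.2,"z":0,"turn":0},{"x":0,"y":0.2,"z":0,"turn":0},{"x":0,"y":0.2,"z":0,"turn":0}]' 50
python3 - <<'E'
from h import *
snap("wrist","w3")
E
```

```text
time: 2.9
tool_pos: [0.439, -0.2601, 0.0842]
tool_rot: [-0.001, 0.997, -0.072, -0.002]
contact_force: [-0.5, 0.2, 0.4]
gripper_width: 0.999
grasp_force: 0.0
time: 3.1
tool_pos: [0.4401, -0.2613, 0.0875]
tool_rot: [-0.0, 0.997, -0.072, -0.0]
contact_force: [0.5, 1.6, 0.4]
gripper_width: 1.003
grasp_force: 0.0
time: 3.6
tool_pos: [0.4383, -0.2714, 0.0877]
tool_rot: [0.0, 0.997, -0.072, 0.0]
contact_force: [-0.4, 0.0, 0.6]
gripper_width: 0.497
grasp_force: 0.2
```

View pics/w3.png

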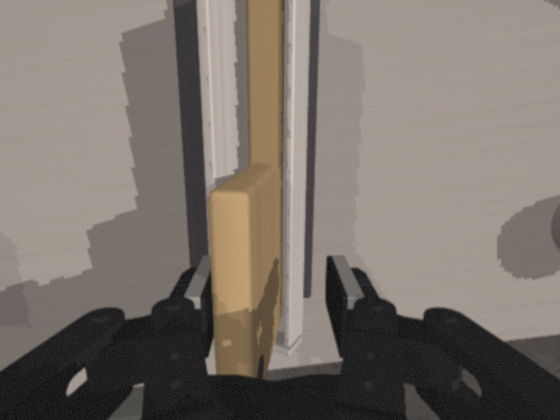

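The +y finger has the board part upright (top edge at u 213–250, fingers at u≈210 and 335), so I close now.

```bash
Z='{"x":0,"y":0,"z":0,"turn":0}'; python3 -m crank '[{"x":0,"y":0,"z":0,"turn":0},{"x":0,"y":0,"z":0,"turn":0},{"x":0,"y":0,"z":0,"turn":0},{"x":0,"y":0,"z":0,"turn":0}]' 26
python3 -m crank '[{"x":0,"y":0,"z":0,"turn":0},{"x":0,"y":0,"z":0,"turn":0},{"x":0,"y":0,"z":-0.1,"turn":0},{"x":0,"y":0,"z":-0.1,"turn":0},{"x":0,"y":0,"z":0,"turn":0}]' 0
python3 - <<'E'
from h import *
m,p,d=snap("wrist","w4"); print(manip.state()["contact_force"],manip.state()["ft_torque"])
E
```

```text
time: 4.05
tool_pos: [0.4382, -0.271, 0.0872]
tool_rot: [-0.0, 0.997, -0.072, -0.0]
contact_force: [-0.4, 0.8, -0.2]
gripper_width: 0.257
grasp_force: 0.1
time: 4.55
tool_pos: [0.4378, -0.2704, 0.0886]
tool_rot: [-0.001, 0.997, -0.072, -0.001]
contact_force: [-0.1, 3.2, -1.9]
gripper_width: 0.155
grasp_force: 58.3
[-0.22428453  3.40701179 -3.06401864] [ 0.65536677 -0.07690374  0.01135283]
```

```bash
python3 -m crank '[{"x":0,"y":0,"z":-0.5,"turn":0},{"x":0,"y":0,"z":-1,"turn":0},{"x":0,"y":0,"z":-1.5,"turn":0},{"x":0,"y":0,"z":-3,"turn":0},{"x":0,"y":0,"z":-4,"turn":0}]'
python3 -m crank '[{"x":0,"y":0,"z":-4,"turn":0},{"x":0,"y":0,"z":-2,"turn":0},{"x":0,"y":0,"z":0,"turn":0},{"x":0,"y":0,"z":0,"turn":0}]'
python3 - <<'E'
from h import *
print(yaw(),manip.state()["contact_force"],manip.state()["ft_torque"]);m,p,d=snap("wrist","w5")
snap("scene","s5")
s=cv2.imread("pics/s5.png");w=cv2.imread("pics/w5.png")
o=np.zeros((600,800,3),np.uint8);o[:420,:560]=w;c=cv2.resize(s[100:230,300:420],None,fx=3,fy=3)[:,:];o[210:600,440:800]=c;cv2.imwrite("pics/v5.png",o)
E
```

```text
time: 5.1
tool_pos: [0.4375, -0.2711, 0.1904]
tool_rot: [0.0, 0.997, -0.072, -0.001]
contact_force: [1.0, -0.8, -1.1]
gripper_width: 0.156
grasp_force: 58.7
time: 5.5
tool_pos: [0.4383, -0.2715, 0.2502]
tool_rot: [0.001, 0.997, -0.072, 0.001]
contact_force: [0.0, 0.1, -3.1]
gripper_width: 0.156
grasp_force: 58.8
-0.143921825213387 [ 0.02625092  0.06810269 -3.13330373] [ 0.00254002  0.038367   -0.02642032]
```

View pics/v5.png

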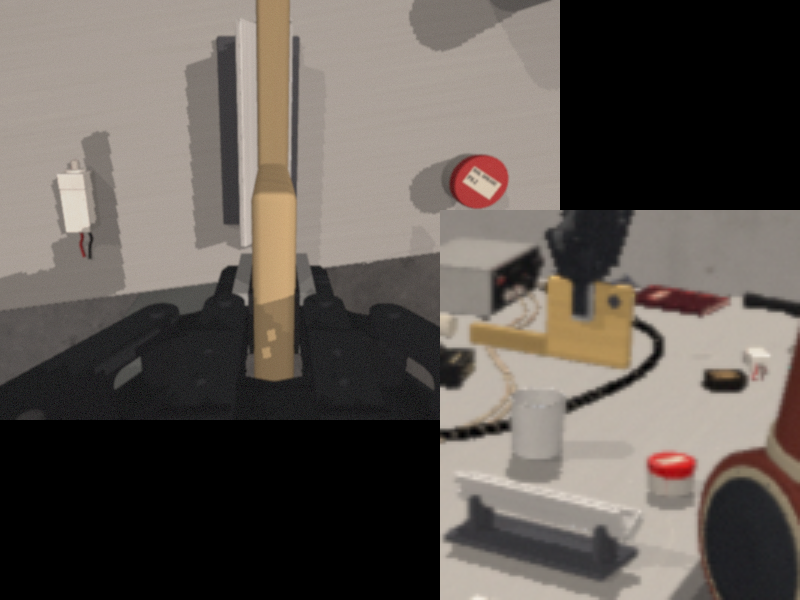

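Stick held upright and flat between the pads, toe running up the image at u≈272. I measure its pose in the tool.

```bash
cat > stick.py <<'E'
from h import *
import sys
def meas(wt,st,tcp,yw):
    D=np.load(f"pics/{wt}.npz");m={k:D[k] for k in("mtx","world_to_cam")};p,d=D["p"],D["d"]
    ex=np.array([np.cos(yw),np.sin(yw),0]);ey=np.array([np.sin(yw),-np.cos(yw),0])
    def wood(p):
        h=cv2.cvtColor(p,cv2.COLOR_RGB2HSV);return cv2.erode(((h[...,0]>8)&(h[...,0]<28)&(h[...,1]>75)&(h[...,2]>70)).astype(np.uint8),np.ones((3,3)))>0
    P=deproj(m,d)-tcp;k=wood(p)&(d>0)&(d<.35);Q=P[k];X=np.c_[Q@ex,Q@ey,Q[:,2]]
    b=X[(X[:,2]>0.02)];t=X[(X[:,2]<0)&(X[:,2]>-.06)&(X[:,0]>.05)]
    print("body top z",np.median(b[:,2]).round(4),"y",np.percentile(b[:,1],[2,98]).round(4),"x",np.percentile(b[:,0],[1,99]).round(4))
    print("toe top z fit (slope,z0)",np.polyfit(t[:,0],t[:,2],1).round(4),"toe y fit",np.polyfit(t[:,0],t[:,1],1).round(4),"x",t[:,0].max().round(3))
    D=np.load(f"pics/{st}.npz");m={k:D[k] for k in("mtx","world_to_cam")};p,d=D["p"],D["d"]
    W=wood(p);c=pix(m,tcp)[0].astype(int);print("tcp px",c)
    Z=np.zeros_like(W);Z[max(0,c[1]-70):c[1]+70,max(0,c[0]-110):c[0]+110]=1;W&=Z
    # rays onto the stick's mid plane
    T=m["world_to_cam"];R=T[:3,:3];cc=-R.T@T[:3,3];W=cv2.dilate(W.astype(np.uint8),np.ones((3,3)))
    v,u=np.nonzero(W);dd=np.c_[u,v,np.ones(len(u))]@np.linalg.inv(m["mtx"]).T@R
    s=-np.sign((cc-tcp)@ey); off=np.sign((cc-tcp)@ey)*.007
    X=cc+dd*(((tcp-cc)@ey+off)/(dd@ey))[:,None]-tcp;x=X@ex;z=X[:,2]
    print("scene: toe end x",np.percentile(x,99.7).round(4),"back x",np.percentile(x,.3).round(4),"z",np.percentile(z,[.3,99.7]).round(4))
    for a in (-.03,.03,.06,.12): q=abs(x-a)<.006; print(a,z[q].min().round(4),z[q].max().round(4))
E
python3 -c "
from stick import *
meas('w5','s5',np.array([.4383,-.2715,.2502]),-.1445)"
```

```text
body top z 0.0361 y [-0.0054  0.0068] x [-0.0209  0.0435]
toe top z fit (slope,z0) [ 0.0032 -0.0238] toe y fit [0.0003 0.0003] x 0.11
tcp px [348 134]
scene: toe end x 0.4272 back x -0.1499 z [-0.0671  0.074 ]
-0.03 -0.0457 0.0362
0.03 -0.0457 0.0354
0.06 -0.046 -0.0233
0.12 -0.0455 -0.0254
```

```bash
python3 -m crank '[{"x":0,"y":0,"z":-1,"turn":-0.14},{"x":0,"y":0,"z":-1,"turn":-0.14},{"x":0,"y":0,"z":-1,"turn":-0.14},{"x":0,"y":0,"z":-1,"turn":-0.14},{"x":0,"y":0,"z":-1,"turn":-0.14}]'
python3 -m crank '[{"x":0,"y":0,"z":-1,"turn":-0.14},{"x":0,"y":0,"z":-1,"turn":-0.14},{"x":0,"y":0,"z":-1,"turn":-0.14},{"x":0,"y":0,"z":-1,"turn":-0.14},{"x":0,"y":0,"z":-1,"turn":-0.14}]'
python3 -m crank '[{"x":0,"y":0,"z":-1,"turn":-0.14},{"x":0,"y":0,"z":0,"turn":-0.14},{"x":0,"y":0,"z":0,"turn":-0.02},{"x":3,"y":0.7,"z":0,"turn":0},{"x":3,"y":0.7,"z":0,"turn":0}]'
python3 -m crank '[{"x":3.8,"y":0.9,"z":0,"turn":0},{"x":3.8,"y":0.9,"z":0,"turn":0},{"x":3.8,"y":0.9,"z":0,"turn":0},{"x":3.8,"y":0.9,"z":0,"turn":0},{"x":3.8,"y":0.9,"z":0,"turn":0}]'
python3 -m crank '[{"x":3.8,"y":0.9,"z":0,"turn":0},{"x":3.8,"y":0.9,"z":0,"turn":0},{"x":3.8,"y":0.9,"z":0,"turn":0},{"x":3.6,"y":0.7,"z":0,"turn":0},{"x":0,"y":0,"z":0,"turn":0}]'
python3 -m crank '[{"x":0,"y":0,"z":0,"turn":0},{"x":0,"y":0,"z":0,"turn":0}]'
python3 - <<'E'
from h import *
print(np.degrees(yaw()));m,p,d=snap("wrist","w6")
E
```

```text
time: 6.1
tool_pos: [0.4375, -0.2706, 0.2972]
tool_rot: [-0.002, 0.961, 0.277, -0.001]
contact_force: [-0.7, -0.3, -2.0]
gripper_width: 0.153
grasp_force: 58.7
time: 6.6
tool_pos: [0.4377, -0.2707, 0.3471]
tool_rot: [-0.002, 0.807, 0.59, -0.001]
contact_force: [-0.7, 0.2, -1.3]
gripper_width: 0.156
grasp_force: 58.7
time: 7.1
tool_pos: [0.4526, -0.2108, 0.3571]
tool_rot: [-0.002, 0.714, 0.7, -0.0]
contact_force: [0.3, -1.1, -2.3]
gripper_width: 0.156
grasp_force: 58.7
time: 7.6
tool_pos: [0.5005, -0.0203, 0.3574]
tool_rot: [-0.001, 0.713, 0.701, -0.001]
contact_force: [0.8, -0.6, -0.9]
gripper_width: 0.158
grasp_force: 58.7
time: 8.1
tool_pos: [0.5366, 0.131, 0.3568]
tool_rot: [-0.002, 0.711, 0.703, -0.001]
contact_force: [0.1, -0.1, -1.4]
gripper_width: 0.157
grasp_force: 58.7
time: 8.3
tool_pos: [0.5367, 0.1268, 0.3583]
tool_rot: [-0.0, 0.713, 0.701, -0.001]
contact_force: [-0.4, -1.1, -0.8]
gripper_width: 0.155
grasp_force: 58.7
89.06732221102821
```

View pics/w6.png

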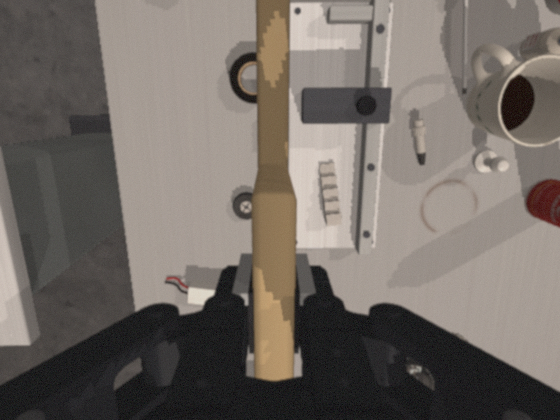

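The lane is at u 295–367, the fence at u 367–390, the bridge at v 88–123, the stop at (350,15) and the block from (327,165) to (334,220). I'll take the edges from the depth and the intensity.

Run:
```python
from h import *
D=np.load("pics/w6.npz");m={k:D[k] for k in("mtx","world_to_cam")};p,d=D["p"],D["d"]
P=deproj(m,d);Z=P[...,2]
g=cv2.cvtColor(p,cv2.COLOR_RGB2GRAY).astype(int)
for v in (60,140,200,235): print(v,g[v,340:400].tolist())
for v in (60,140,200,235): print("z",v,(Z[v,340:400:2]*1e3).round().astype(int).tolist())
print("col 345 lower end",g[235:258,320].tolist(),"stop col 348",g[0:35,348].tolist(),(Z[0:35:2,348]*1e3).round().astype(int).tolist())
# block mask from height on lane
B=(Z>.0105)&(Z<.04);B[:, :300]=0;B[:,355:]=0;B[:140]=0;B[245:]=0
B=cv2.morphologyEx(B.astype(np.uint8),cv2.MORPH_OPEN,np.ones((3,3)));n,l,s,c=cv2.connectedComponentsWithStats(B);print(s[1:])
for v in range(160,228,6): print(v,"z",(Z[v,310:352:2]*1e3).round().astype(int).tolist())
```

```text
60 [148, 152, 150, 147, 148, 144, 136, 135, 133, 133, 134, 137, 136, 135, 132, 134, 135, 133, 134, 133, 134, 133, 133, 136, 135, 117, 91, 72, 70, 73, 95, 131, 156, 161, 163, 160, 162, 159, 161, 161, 159, 156, 157, 158, 165, 181, 197, 199, 189, 162, 155, 159, 158, 161, 157, 159, 159, 158, 159, 158]
140 [183, 186, 187, 186, 188, 187, 190, 190, 187, 187, 185, 185, 187, 185, 171, 150, 132, 130, 132, 131, 117, 100, 73, 75, 76, 99, 131, 151, 158, 159, 160, 159, 159, 159, 161, 160, 162, 162, 161, 171, 191, 198, 188, 158, 149, 146, 147, 145, 145, 147, 146, 146, 148, 143, 144, 144, 145, 144, 144, 145]
200 [184, 187, 186, 184, 189, 192, 187, 184, 185, 189, 177, 152, 138, 128, 131, 130, 127, 108, 88, 73, 76, 96, 126, 154, 159, 162, 166, 162, 165, 164, 164, 163, 165, 163, 164, 172, 191, 194, 183, 168, 165, 158, 160, 160, 158, 162, 161, 163, 161, 160, 159, 157, 159, 160, 158, 156, 160, 163, 155, 158]
235 [188, 190, 187, 186, 188, 186, 190, 187, 186, 190, 176, 153, 134, 132, 127, 107, 87, 75, 79, 98, 127, 150, 138, 106, 81, 77, 73, 77, 79, 102, 135, 161, 178, 193, 199, 188, 170, 157, 160, 159, 164
[... 1184 characters left out ...]
 9, 7, 9, 9, 11, 18, 19, 19, 19, 17, 18, 18, 9, 8, 9, 9, 9, 10, 9, 8]
184 z [9, 8, 8, 8, 10, 8, 19, 19, 19, 18, 19, 18, 19, 19, 7, 7, 8, 8, 7, 8, 9]
190 z [8, 9, 7, 8, 8, 8, 19, 23, 24, 23, 24, 24, 23, 22, 8, 8, 8, 501, 8, 8, 8]
196 z [7, 9, 8, 10, 8, 7, 11, 23, 25, 24, 24, 22, 24, 25, 24, 9, 9, 9, 8, 8, 8]
202 z [9, 9, 10, 9, 7, 8, 9, 30, 30, 27, 28, 28, 28, 28, 29, 7, 9, 7, 7, 10, 9]
208 z [9, 8, 7, 8, 9, 9, 8, 24, 28, 27, 28, 29, 27, 28, 29, 8, 8, 9, 9, 10, 8]
214 z [9, 9, 9, 9, 9, 9, 7, 14, 33, 32, 32, 33, 32, 32, 31, 33, 10, 10, 10, 8, 9]
220 z [8, 8, 9, 9, 9, 9, 8, 9, 33, 33, 34, 35, 33, 35, 35, 34, 8, 9, 9, 9, 9]
226 z [8, 11, 8, 9, 8, 8, 8, 8, 9, 9, 9, 8, 10, 8, 8, 8, 9, 10, 9, 9, 9]
```

Run:
```python
from h import *
D=np.load("pics/w6.npz");m={k:D[k] for k in("mtx","world_to_cam")};p,d=D["p"],D["d"]
t=ray(m,[(370.5,60),(365.6,140),(361.7,200),(359.8,235)],.035);f=ray(m,[(365.5,60),(360.8,140),(357.3,200),(355.2,235)],.008)
print("fence top",t[:,:2].round(4).tolist(),"foot",f[:,:2].round(4).tolist())
e=ray(m,[(320,247.8)],.008)[0];s=ray(m,[(348,19.8)],.032)[0];s2=ray(m,[(348,23.5)],.008)[0];print("plate end",e.round(4),"stop top",s.round(4),"foot",s2.round(4))
A=np.r_[t,f];vy,vx,y0,x0=0,0,0,0
k=np.polyfit(A[:,1],A[:,0],1);print("x=k y+b",k,"yaw deg of jig",-np.degrees(np.arctan(k[0])))
jy=np.array([k[0],1])/np.hypot(k[0],1);jx=np.array([jy[1],-jy[0]]);b0=np.array([k[1],0])
ye=(e[:2]-b0)@jy;ys=((s[:2]-b0)@jy+(s2[:2]-b0)@jy)/2;print("length plateend->stop (290 expected)",ys-ye)
yo=(ye+.17+ys-.12)/2;o=b0+yo*jy;print("jig origin",o.round(4),"jy",jy.round(4))
P=deproj(m,d);Z=P[...,2];B=(Z>.0105)&(Z<.04);B[:,:300]=0;B[:,355:]=0;B[:140]=0;B[245:]=0
B=cv2.morphologyEx(B.astype(np.uint8),cv2.MORPH_OPEN,np.ones((3,3)))>0
Q=P[B];J=np.c_[(Q[:,:2]-o)@jx,(Q[:,:2]-o)@jy]
r=cv2.minAreaRect((J*1e3).astype(np.float32));print("block rect in jig mm",r,"corners",cv2.boxPoints(r).round(1).tolist())
q=(Q[:,2]>.0105);kk=np.polyfit(J[:,1],J[:,0],1);print("axis slope",kk)
np.savez("jig.npz",o=o,jx=jx,jy=jy)
s=manip.state();T=s["tool_pos"][:2]-o;print("TCP jig",(T@jx).round(4),(T@jy).round(4),"tool yaw minus jig y",yaw()-np.arctan2(jy[1],jy[0]))
```

```text
fence top [[0.6524, 0.2444], [0.6513, 0.1518], [0.6501, 0.075], [0.6499, 0.027]] foot [[0.6528, 0.2474], [0.6516, 0.1494], [0.6506, 0.0682], [0.6499, 0.0174]]
plate end [ 0.6006 -0.0011  0.008 ] stop top [0.6249 0.2884 0.032 ] foot [0.6295 0.2891 0.008 ]
x=k y+b [0.01240583 0.64956056] yaw deg of jig -0.7107653861492407
length plateend->stop (290 expected) 0.29014259315174845
jig origin [0.6516 0.1684] jy [0.0124 0.9999]
block rect in jig mm ((-39.8034553527832, -87.99446105957031), (20.413883209228516, 80.28541564941406), 7.512112617492676) corners [[-55.20000076293945, -49.5], [-44.70000076293945, -129.10000610351562], [-24.399999618530273, -126.5], [-34.900001525878906, -46.900001525878906]]
axis slope [-0.1065981  -0.04957072]
TCP jig -0.1143 -0.0432 tool yaw minus jig y -0.004256892442332294
```

```bash
python3 -m crank '[{"x":-2,"y":0.8,"z":0,"turn":-0.004},{"x":-3,"y":1.2,"z":0,"turn":0},{"x":-3,"y":1.2,"z":2,"turn":0},{"x":-2.1,"y":0.9,"z":3,"turn":0},{"x":0,"y":0,"z":4,"turn":0}]'
python3 -m crank '[{"x":0,"y":0,"z":4,"turn":0},{"x":0,"y":0,"z":4,"turn":0},{"x":0,"y":0,"z":4,"turn":0},{"x":0,"y":0,"z":3,"turn":0},{"x":0,"y":0,"z":2,"turn":0}]'
python3 -m crank '[{"x":0,"y":0,"z":1,"turn":0},{"x":0,"y":0,"z":0.5,"turn":0},{"x":0,"y":0,"z":0,"turn":0},{"x":0,"y":0,"z":0,"turn":0}]'
cat > rep.py <<'E'
from h import *
J=np.load("jig.npz");s=manip.state();T=s["tool_pos"][:2]-J["o"];f=s["contact_force"]
print("TCP jig mm",(T@J["jx"]*1e3).round(1),(T@J["jy"]*1e3).round(1),"z",(s["tool_pos"][2]*1e3).round(1),"dyaw",(yaw()-np.arctan2(J["jy"][1],J["jy"][0])).round(4),"F",f.round(1),"M",s["ft_torque"].round(2),"t",s["time"])
E
python3 rep.py
```

```text
time: 8.85
tool_pos: [0.5785, 0.022, 0.2706]
tool_rot: [0.002, 0.713, 0.701, 0.001]
contact_force: [1.0, 0.5, -1.7]
gripper_width: 0.159
grasp_force: 58.8
time: 9.35
tool_pos: [0.5748, 0.0248, 0.0961]
tool_rot: [-0.002, 0.712, 0.702, -0.001]
contact_force: [0.5, -0.1, -1.9]
gripper_width: 0.154
grasp_force: 58.7
time: 9.75
tool_pos: [0.5779, 0.0258, 0.0859]
tool_rot: [0.001, 0.711, 0.703, 0.001]
contact_force: [-0.4, -0.1, -1.3]
gripper_width: 0.153
grasp_force: 58.7
TCP jig mm -71.9 -143.5 z 85.9 dyaw 0.0015 F [-0.4 -0.1 -1.3] M [-0.03 -0.    0.  ] t 9.75
```

```bash
python3 -m crank '[{"x":0,"y":-0.1,"z":1.2,"turn":0},{"x":0,"y":0,"z":1,"turn":0},{"x":0,"y":0,"z":0.5,"turn":0},{"x":0,"y":0,"z":0,"turn":0},{"x":0,"y":0,"z":0,"turn":0}]' >/dev/null
python3 rep.py; python3 -c "
from h import *
snap('scene','s7')"
python3 - <<'E'
import sys;sys.path.insert(0,'.')
from h import *
# stick bottom / toe end in the scene picture, rays onto near face of stick
D=np.load("pics/s7.npz");m={k:D[k] for k in("mtx","world_to_cam")};p=D["p"];s=manip.state();tcp=s["tool_pos"];yw=yaw()
print(pix(m,tcp))
h=cv2.cvtColor(p,cv2.COLOR_RGB2HSV);W=(h[...,0]>8)&(h[...,0]<28)&(h[...,1]>75)&(h[...,2]>60)
c=pix(m,tcp)[0].astype(int);v,u=np.nonzero(W);k=(abs(u-c[0])<90)&(abs(v-c[1])<60);print(len(u[k]),u[k].min(),u[k].max(),v[k].min(),v[k].max())
E
```

```text
TCP jig mm -74.1 -143.1 z 57.0 dyaw 0.002 F [ 0.2  0.2 -1.2] M [ 0.01 -0.    0.06] t 10.25
[[259.4490513  225.82366891]]
792 221 270 171 284
```

```bash
for i in 1; do python3 -m crank '[{"x":0,"y":0,"z":0.15,"turn":0},{"x":0,"y":0,"z":0,"turn":0}]'>/dev/null; python3 rep.py; python3 -m crank '[{"x":0,"y":0,"z":0.1,"turn":0},{"x":0,"y":0,"z":0,"turn":0}]'>/dev/null; python3 rep.py;python3 -m crank '[{"x":0,"y":0,"z":0.1,"turn":0},{"x":0,"y":0,"z":0,"turn":0},{"x":0,"y":0,"z":0,"turn":0}]'>/dev/null; python3 rep.py; done
```

```text
TCP jig mm -73.8 -143.2 z 56.0 dyaw 0.0019 F [-0.1 -0.3 -1.8] M [-0.05 -0.01 -0.03] t 10.5
TCP jig mm -74.0 -143.2 z 54.8 dyaw 0.0019 F [-0.7 -0.1 -1.7] M [-0.02 -0.06  0.02] t 10.7
TCP jig mm -74.1 -143.2 z 53.7 dyaw 0.0019 F [ 0.   0.4 -1.6] M [-0.01 -0.02 -0.  ] t 11.0
```

```bash
python3 -m crank '[{"x":0,"y":0.4,"z":0,"turn":0},{"x":0,"y":0.4,"z":0,"turn":0},{"x":0,"y":0.4,"z":0,"turn":0},{"x":0,"y":0.4,"z":0,"turn":0},{"x":0,"y":0.4,"z":0,"turn":0}]'>/dev/null; python3 rep.py
python3 -m crank '[{"x":0,"y":0.4,"z":0,"turn":0},{"x":0,"y":0.4,"z":0,"turn":0},{"x":0,"y":0.3,"z":0,"turn":0},{"x":0,"y":0.3,"z":0,"turn":0},{"x":0,"y":0.3,"z":0,"turn":0}]'>/dev/null; python3 rep.py
python3 -m crank '[{"x":0,"y":0.2,"z":0,"turn":0},{"x":0,"y":0.2,"z":0,"turn":0},{"x":0,"y":0,"z":0,"turn":0},{"x":0,"y":0,"z":0,"turn":0}]'>/dev/null; python3 rep.py
```

```text
TCP jig mm -53.7 -143.1 z 53.7 dyaw 0.002 F [-0.8  0.6 -1. ] M [0.03 0.35 0.1 ] t 11.5
TCP jig mm -36.9 -143.1 z 53.7 dyaw 0.0019 F [-0.9  0.3 -1.4] M [0.02 0.14 0.03] t 12.0
TCP jig mm -32.7 -143.1 z 53.9 dyaw 0.0018 F [-0.3  0.2 -1.3] M [-0.03  0.04  0.02] t 12.4
```

```bash
python3 -m crank '[{"x":0,"y":0.1,"z":0,"turn":0},{"x":0,"y":0.1,"z":0,"turn":0},{"x":0,"y":0.1,"z":0,"turn":0}]'>/dev/null; python3 rep.py
python3 -m crank '[{"x":0,"y":0.1,"z":0,"turn":0},{"x":0,"y":0,"z":0,"turn":0}]'>/dev/null; python3 rep.py
python3 -m crank '[{"x":0,"y":0.1,"z":0,"turn":0},{"x":0,"y":0,"z":0,"turn":0}]'>/dev/null; python3 rep.py
```

```text
TCP jig mm -30.1 -143.1 z 53.8 dyaw 0.002 F [-1.2  0.4 -1.2] M [0.01 0.27 0.06] t 12.7
TCP jig mm -28.8 -143.1 z 53.8 dyaw 0.0019 F [-0.7  0.2 -0.5] M [-0.01  0.13  0.01] t 12.9
TCP jig mm -27.9 -143.1 z 53.7 dyaw 0.0018 F [-0.8 -0.4 -1.8] M [0.   0.11 0.  ] t 13.1
```

```bash
python3 -m crank '[{"x":0,"y":0.1,"z":0,"turn":0},{"x":0,"y":0,"z":0,"turn":0}]'>/dev/null; python3 rep.py
python3 -m crank '[{"x":0,"y":0.05,"z":0,"turn":0},{"x":0,"y":0,"z":0,"turn":0}]'>/dev/null; python3 rep.py
python3 -m crank '[{"x":0,"y":0.05,"z":0,"turn":0},{"x":0,"y":0,"z":0,"turn":0}]'>/dev/null; python3 rep.py
```

```text
TCP jig mm -27.5 -143.1 z 53.7 dyaw 0.002 F [-2.7 -1.  -0.5] M [0.02 0.55 0.11] t 13.3
TCP jig mm -27.4 -143.1 z 53.5 dyaw 0.0021 F [-5.1 -0.7  1.1] M [-0.04  0.99  0.07] t 13.5
TCP jig mm -27.3 -143.1 z 53.4 dyaw 0.0022 F [-6.7 -1.   0.9] M [-0.05  1.19  0.22] t 13.7
```

```bash
python3 -m crank '[{"x":0,"y":-0.2,"z":0,"turn":0},{"x":0,"y":-0.3,"z":0,"turn":0},{"x":0,"y":-0.5,"z":0,"turn":0},{"x":-2.5,"y":0,"z":0,"turn":0},{"x":-3.5,"y":0,"z":0,"turn":0}]'>/dev/null; python3 rep.py
python3 -m crank '[{"x":-3.5,"y":0,"z":0,"turn":0},{"x":-3.5,"y":0,"z":0,"turn":0},{"x":-1,"y":0,"z":0,"turn":0},{"x":0,"y":0,"z":0,"turn":0},{"x":0,"y":0,"z":0,"turn":0}]'>/dev/null; python3 rep.py
python3 - <<'E'
from h import *
J=np.load("jig.npz");o,jx,jy=J["o"],J["jx"],J["jy"]
m,p,d=snap("wrist","w8");snap("top","t8");snap("scene","s8")
P=deproj(m,d);Z=P[...,2];X=(P[...,:2]-o)@jx*1e3;Y=(P[...,:2]-o)@jy*1e3
h=cv2.cvtColor(p,cv2.COLOR_RGB2HSV)
for y in range(-140,-30,10):
    k=(abs(Y-y)<3)&(X>-60)&(X<25)&(d>0)&(Z<.045); xs=X[k];zs=Z[k]*1e3
    print(y,k.sum(),[(int(a),int(np.median(zs[(abs(xs-a)<2)]))) for a in range(-48,16,4) if (abs(xs-a)<2).sum()>2])
w=((h[...,0]>8)&(h[...,0]<28)&(h[...,1]>75)&(Z<.06)&(Z>.02)&(d>0)); print("toe",np.percentile(X[w],[2,98]).round(1),np.percentile(Y[w],[1,99.5]).round(1),"top z",np.median(Z[w]))
E
```

```text
TCP jig mm -35.8 -202.4 z 54.0 dyaw 0.0047 F [ 0.3 -1.1 -1.2] M [ 0.03 -0.02  0.03] t 14.2
TCP jig mm -35.8 -282.4 z 53.8 dyaw 0.0018 F [ 0.4  0.2 -1.9] M [-0.01  0.03  0.  ] t 14.7
-140 0 []
-130 0 []
-120 0 []
-110 0 []
-100 0 []
-90 0 []
-80 0 []
-70 0 []
-60 0 []
-50 0 []
-40 0 []
toe [-42.5  45.7] [-296.  -174.1] top z 0.030113182195817163
```

View pics/w8.png

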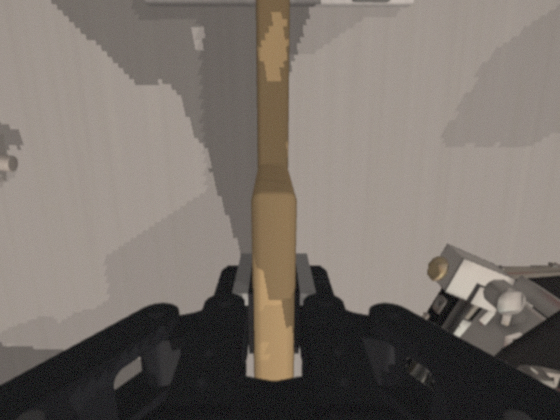

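The wrist view shows only the stick and the plate's end edge (v≈2), so the block is out of its view. Checking it with the fixed cameras' depth instead.

Run:
```python
from h import *
J=np.load("jig.npz");o,jx,jy=J["o"],J["jx"],J["jy"]
for t in("t8","s8"):
    D=np.load(f"pics/{t}.npz");m={k:D[k] for k in("mtx","world_to_cam")};d=D["d"]
    P=deproj(m,d);Z=P[...,2]*1e3;X=(P[...,:2]-o)@jx*1e3;Y=(P[...,:2]-o)@jy*1e3
    print(t)
    for y in range(-138,-34,8):
        k=(abs(Y-y)<4)&(d>0)&(Z<60)
        print(y,[(a,int(np.median(Z[k&(abs(X-a)<2.5)]))) for a in range(-40,12,5) if (k&(abs(X-a)<2.5)).sum()>0])
```

```text
t8
-138 [(-40, 7), (-35, 9), (-30, 11), (-25, 11), (-20, 8), (-15, 15), (-10, 4), (-5, 3), (0, 23), (5, 33), (10, 36)]
-130 [(-40, 11), (-35, 11), (-30, 10), (-25, 13), (-20, 11), (-15, 14), (-10, 19), (-5, 17), (0, 26), (5, 37), (10, 33)]
-122 [(-40, 4), (-35, 10), (-30, 8), (-25, 8), (-20, 19), (-15, 33), (-10, 33), (-5, 34), (0, 37), (5, 37), (10, 36)]
-114 [(-40, 5), (-35, 14), (-30, 14), (-25, 11), (-20, 28), (-15, 31), (-10, 29), (-5, 32), (0, 32), (5, 36), (10, 30)]
-106 [(-40, 10), (-35, 10), (-30, 9), (-25, 12), (-20, 18), (-15, 32), (-10, 32), (-5, 27), (0, 28), (5, 40), (10, 31)]
-98 [(-40, 10), (-35, 14), (-30, 5), (-25, 5), (-20, 20), (-15, 29), (-10, 29), (-5, 27), (0, 30), (5, 36), (10, 35)]
-90 [(-40, 4), (-35, 9), (-30, 3), (-25, 8), (-20, 14), (-15, 21), (-10, 24), (-5, 23), (0, 24), (5, 38), (10, 34)]
-82 [(-40, 7), (-35, 9), (-30, 6), (-25, 9), (-20, 14), (-15, 21), (-10, 27), (-5, 19), (0, 27), (5, 38), (10, 29)]
-74 [(-40, 7), (-35, 9), (-30, 7), (-25, 7), (-20, 15), (-15, 21), (-10, 11), (-5, 21), (0, 31), (5, 38), (10, 38)]
-66 [(-40, 10), (-35, 9), (-30, 8), 
[... 1048 characters left out ...]
3), (-20, 22), (-15, 25), (-10, 26), (-5, 26), (0, 31), (5, 31), (10, 33)]
-90 [(-40, 6), (-35, 7), (-30, 8), (-25, 8), (-20, 19), (-15, 25), (-10, 23), (-5, 22), (0, 27), (5, 33), (10, 33)]
-82 [(-40, 8), (-35, 8), (-30, 7), (-25, 9), (-20, 18), (-15, 19), (-10, 21), (-5, 22), (0, 29), (5, 32), (10, 34)]
-74 [(-40, 6), (-35, 7), (-30, 8), (-25, 15), (-20, 17), (-15, 18), (-10, 18), (-5, 18), (0, 28), (5, 31), (10, 33)]
-66 [(-40, 6), (-35, 7), (-30, 9), (-25, 13), (-20, 15), (-15, 17), (-10, 17), (-5, 20), (0, 26), (5, 33), (10, 32)]
-58 [(-40, 7), (-35, 8), (-10, 19), (-5, 21), (0, 27), (5, 33), (10, 33)]
-50 [(-40, 8), (-5, 34), (0, 28), (5, 34), (10, 36)]
-42 [(0, 33), (5, 34), (10, 32)]
```

Both cameras put the block flat on the fence (x −20…0, y −128…−48). I line the toe up behind it and feed.

```bash
python3 -m crank '[{"x":0,"y":1,"z":0,"turn":0},{"x":0,"y":1.33,"z":0,"turn":0},{"x":0.5,"y":0,"z":0,"turn":0.002},{"x":0.5,"y":0,"z":0,"turn":0},{"x":0,"y":0,"z":0,"turn":0}]'>/dev/null; python3 rep.py
python3 -m crank '[{"x":0.3,"y":0.008,"z":0,"turn":0},{"x":0.3,"y":0.008,"z":0,"turn":0},{"x":0.3,"y":0.008,"z":0,"turn":0},{"x":0.3,"y":0.008,"z":0,"turn":0},{"x":0.3,"y":0.008,"z":0,"turn":0}]'>/dev/null; python3 rep.py
python3 -m crank '[{"x":0.4,"y":0.008,"z":0,"turn":0},{"x":0.4,"y":0.008,"z":0,"turn":0},{"x":0.4,"y":0.008,"z":0,"turn":0},{"x":0.4,"y":0.008,"z":0,"turn":0},{"x":0.4,"y":0.008,"z":0,"turn":0}]'>/dev/null; python3 rep.py
python3 -c "
from h import *
snap('top','t9');snap('scene','s9')"
```

```text
TCP jig mm -12.9 -271.9 z 53.4 dyaw 0.0011 F [-0.7  1.  -2.3] M [-0.05  0.    0.05] t 15.35
TCP jig mm -12.1 -258.2 z 53.9 dyaw 0.0001 F [-0.4 -1.6 -0.7] M [-0.21  0.12  0.08] t 15.85
TCP jig mm -11.7 -237.7 z 53.7 dyaw -0.0 F [-0.7 -1.5 -0.8] M [-0.31  0.15  0.11] t 16.35
```

```bash
for i in 1; do
python3 -m crank '[{"x":0.5,"y":0.005,"z":0,"turn":0},{"x":0.5,"y":0.005,"z":0,"turn":0},{"x":0.5,"y":0.005,"z":0,"turn":0},{"x":0.5,"y":0.005,"z":0,"turn":0},{"x":0.5,"y":0.005,"z":0,"turn":0}]'>/dev/null; python3 rep.py
python3 -m crank '[{"x":0.5,"y":0.005,"z":0,"turn":0},{"x":0.5,"y":0.005,"z":0,"turn":0},{"x":0.5,"y":0.005,"z":0,"turn":0},{"x":0.5,"y":0.005,"z":0,"turn":0},{"x":0.5,"y":0.005,"z":0,"turn":0}]'>/dev/null; python3 rep.py
done
python3 - <<'E'
from h import *
J=np.load("jig.npz");o,jx,jy=J["o"],J["jx"],J["jy"]
m,p,d=snap("scene","s10")
P=deproj(m,d);Z=P[...,2]*1e3;X=(P[...,:2]-o)@jx*1e3;Y=(P[...,:2]-o)@jy*1e3
for y in range(-68,24,8):
    k=(abs(Y-y)<4)&(d>0)&(Z<60)
    print(y,[(a,int(np.median(Z[k&(abs(X-a)<2.5)]))) for a in range(-40,12,5) if (k&(abs(X-a)<2.5)).sum()>0])
E
```

```text
TCP jig mm -11.4 -212.6 z 53.8 dyaw 0.0001 F [-1.3 -1.5 -0.7] M [-0.23  0.17  0.06] t 16.95
TCP jig mm -11.2 -187.7 z 53.7 dyaw -0.0001 F [-0.1 -0.3 -1.6] M [-0.29  0.1   0.06] t 17.45
-68 [(-40, 7), (-35, 7), (-30, 7), (-25, 6), (-20, 22), (-15, 29), (-10, 28), (-5, 29), (0, 31), (5, 34), (10, 34)]
-60 [(-40, 8), (-35, 6), (-30, 7), (-20, 23), (-15, 30), (-10, 29), (-5, 30), (0, 33), (5, 34), (10, 34)]
-52 [(-40, 7), (-35, 6), (-20, 29), (-10, 32), (-5, 32), (0, 32), (5, 35), (10, 35)]
-44 [(-40, 8), (-20, 32), (-15, 31), (-10, 32), (-5, 32), (0, 34), (5, 34), (10, 33)]
-36 [(-20, 34), (-15, 31), (-10, 31), (-5, 32), (0, 33), (5, 34), (10, 33)]
-28 []
-20 []
-12 [(-20, 7)]
-4 [(-30, 6), (-25, 10), (-20, 10), (-5, 17), (0, 16)]
4 [(-40, 8), (-35, 6), (-30, 7), (-25, 14), (-20, 11), (-15, 19), (-10, 18), (-5, 17), (0, 19)]
12 [(-40, 6), (-35, 7), (-30, 7), (-25, 7), (-20, 13), (-15, 14), (-10, 13), (-5, 13), (0, 19)]
20 [(-40, 7), (-35, 7), (-30, 8), (-25, 6), (-20, 11), (-15, 12), (-10, 11), (-5, 15), (0, 20), (5, 34)]
```

```bash
python3 -m crank '[{"x":0.5,"y":0.004,"z":0,"turn":0},{"x":0.5,"y":0.004,"z":0,"turn":0},{"x":0.5,"y":0.004,"z":0,"turn":0},{"x":0.5,"y":0.004,"z":0,"turn":0},{"x":0.5,"y":0.004,"z":0,"turn":0}]'>/dev/null; python3 rep.py
python3 -m crank '[{"x":0.5,"y":0.004,"z":0,"turn":0},{"x":0.5,"y":0.004,"z":0,"turn":0},{"x":0.5,"y":0.004,"z":0,"turn":0},{"x":0.5,"y":0.004,"z":0,"turn":0},{"x":0.5,"y":0.004,"z":0,"turn":0}]'>/dev/null; python3 rep.py
python3 -m crank '[{"x":0.5,"y":0.004,"z":0,"turn":0},{"x":0.5,"y":0.004,"z":0,"turn":0},{"x":0.5,"y":0.004,"z":0,"turn":0},{"x":0.5,"y":0.004,"z":0,"turn":0},{"x":0.4,"y":0.004,"z":0,"turn":0}]'>/dev/null; python3 rep.py
python3 -m crank '[{"x":0.3,"y":0.003,"z":0,"turn":0},{"x":0.3,"y":0.003,"z":0,"turn":0},{"x":0.3,"y":0.003,"z":0,"turn":0},{"x":0.3,"y":0.003,"z":0,"turn":0},{"x":0.2,"y":0.003,"z":0,"turn":0}]'>/dev/null; python3 rep.py
```

```text
TCP jig mm -11.0 -162.6 z 53.8 dyaw -0.0 F [-0.4 -1.4 -0.2] M [-0.3   0.12  0.09] t 18.0
TCP jig mm -10.8 -137.6 z 53.7 dyaw -0.0001 F [-0.5 -1.  -1.3] M [-0.26  0.14  0.09] t 18.5
TCP jig mm -10.6 -113.5 z 53.7 dyaw 0.0 F [-0.8 -1.1 -1.7] M [-0.29  0.11  0.08] t 19.0
TCP jig mm -10.4 -99.8 z 53.8 dyaw -0.0001 F [-0.5 -0.7 -2.2] M [-0.26  0.12  0.09] t 19.5
```

```bash
python3 -m crank '[{"x":0.1,"y":0.002,"z":0,"turn":0},{"x":0.1,"y":0.002,"z":0,"turn":0},{"x":0.1,"y":0.002,"z":0,"turn":0},{"x":0,"y":0,"z":0,"turn":0}]'>/dev/null; python3 rep.py
python3 -m crank '[{"x":0.1,"y":0.002,"z":0,"turn":0},{"x":0.1,"y":0.002,"z":0,"turn":0},{"x":0,"y":0,"z":0,"turn":0}]'>/dev/null; python3 rep.py
python3 -m crank '[{"x":0.1,"y":0.002,"z":0,"turn":0},{"x":0,"y":0,"z":0,"turn":0}]'>/dev/null; python3 rep.py
```

```text
TCP jig mm -10.3 -96.9 z 53.8 dyaw -0.0001 F [ 0.2  0.1 -2.7] M [-0.19  0.09  0.01] t 19.9
TCP jig mm -10.2 -94.9 z 53.8 dyaw -0.0001 F [-0.3 -1.  -2. ] M [-0.23  0.07  0.05] t 20.2
TCP jig mm -10.2 -93.9 z 53.8 dyaw -0.0001 F [ 0.1 -0.8 -2. ] M [-0.18  0.11  0.03] t 20.4
```

```bash
python3 -m crank '[{"x":0.1,"y":0,"z":0,"turn":0},{"x":0,"y":0,"z":0,"turn":0}]'>/dev/null; python3 rep.py
python3 -m crank '[{"x":0.08,"y":0,"z":0,"turn":0},{"x":0,"y":0,"z":0,"turn":0}]'>/dev/null; python3 rep.py
python3 -m crank '[{"x":0.08,"y":0,"z":0,"turn":0},{"x":0,"y":0,"z":0,"turn":0}]'>/dev/null; python3 rep.py
```

```text
TCP jig mm -10.2 -92.9 z 53.8 dyaw -0.0001 F [-1.  -0.7 -2.7] M [-0.22  0.06  0.04] t 20.6
TCP jig mm -10.2 -92.1 z 53.8 dyaw -0.0001 F [-0.1 -0.9 -2.2] M [-0.2   0.06  0.  ] t 20.8
TCP jig mm -10.2 -92.0 z 54.0 dyaw 0.0001 F [-0.3 -3.2  0.2] M [-0.65  0.15  0.08] t 21.0
```

```bash
python3 -m crank '[{"x":0.05,"y":0,"z":0,"turn":0},{"x":0,"y":0,"z":0,"turn":0},{"x":0,"y":0,"z":0,"turn":0}]'>/dev/null; python3 rep.py
python3 -m crank '[{"x":-0.2,"y":0,"z":0,"turn":0},{"x":-0.5,"y":0,"z":0,"turn":0},{"x":-1.5,"y":0,"z":0,"turn":0},{"x":-3,"y":0,"z":0,"turn":0},{"x":-3.5,"y":0,"z":0,"turn":0}]'>/dev/null; python3 rep.py
python3 -m crank '[{"x":-3.5,"y":0,"z":0,"turn":0},{"x":-3.5,"y":0,"z":0,"turn":0},{"x":0,"y":0,"z":0,"turn":0},{"x":0,"y":0,"z":-2,"turn":0},{"x":0,"y":0,"z":-4,"turn":0}]'>/dev/null; python3 rep.py
python3 - <<'E'
from h import *
J=np.load("jig.npz");o,jx,jy=J["o"],J["jx"],J["jy"]
m,p,d=snap("scene","s11");
P=deproj(m,d);Z=P[...,2]*1e3;X=(P[...,:2]-o)@jx*1e3;Y=(P[...,:2]-o)@jy*1e3
for y in range(28,136,6):
    k=(abs(Y-y)<3)&(d>0)&(Z<60)
    print(y,[(a,int(np.median(Z[k&(abs(X-a)<2.5)]))) for a in range(-40,12,5) if (k&(abs(X-a)<2.5)).sum()>0])
m,p,d=snap("top","t11")
E
```

```text
TCP jig mm -10.1 -91.9 z 54.1 dyaw -0.0 F [-1.4 -5.5  0.1] M [-0.94  0.22  0.12] t 21.3
TCP jig mm -10.4 -178.6 z 53.8 dyaw 0.0014 F [ 1.  -0.4 -0.9] M [-0.01 -0.02  0.01] t 21.8
TCP jig mm -13.7 -247.7 z 109.5 dyaw -0.0012 F [-0.1 -0.2 -1.9] M [-0.01 -0.02  0.04] t 22.3
28 [(-40, 8), (-35, 7), (-30, 7), (-25, 7), (-20, 7), (-15, 7), (-10, 8), (0, 28), (5, 36)]
34 [(-40, 7), (-35, 9), (-30, 8), (-25, 8), (-20, 6), (-15, 7), (-10, 44), (-5, 27), (0, 30), (5, 35)]
40 [(-40, 7), (-35, 8), (-30, 8), (-25, 7), (-20, 10), (0, 37), (5, 39), (10, 47)]
46 [(-40, 30), (-35, 55), (-30, 53), (-25, 30), (-20, 25), (-15, 43), (-10, 52), (-5, 43), (0, 37), (5, 47), (10, 41)]
52 [(-40, 9), (-35, 6), (-30, 58), (-25, 19), (-20, 19), (-15, 32), (-10, 32), (0, 32), (5, 34), (10, 34)]
58 [(-40, 7), (-35, 8), (-30, 7), (-25, 19), (-20, 14), (-15, 30), (-10, 30), (-5, 28), (0, 32), (5, 34), (10, 32)]
64 [(-40, 7), (-35, 7), (-30, 8), (-25, 15), (-20, 21), (-15, 27), (-10, 29), (-5, 28), (0, 32), (5, 35), (10, 34)]
70 [(-40, 7), (-35, 7), (-30, 7), (-25, 9), (-20, 21), (-15, 26), (-10, 26), (-5, 27), (0, 3
[... 292 characters left out ...]
 13), (-20, 16), (-15, 23), (-10, 21), (-5, 20), (0, 27), (5, 33), (10, 33)]
94 [(-40, 7), (-35, 6), (-30, 6), (-25, 7), (-20, 16), (-15, 18), (-10, 19), (-5, 21), (0, 26), (5, 33), (10, 34)]
100 [(-40, 6), (-35, 7), (-30, 8), (-25, 15), (-20, 16), (-15, 18), (-10, 18), (-5, 19), (0, 26), (5, 35), (10, 33)]
106 [(-40, 6), (-20, 17), (-15, 16), (-10, 18), (-5, 24), (0, 29), (5, 33)]
112 [(-5, 32), (0, 29), (5, 34), (10, 35)]
118 [(-5, 31), (0, 31), (5, 33), (10, 34)]
124 [(-40, 31), (-35, 31), (-30, 31), (-25, 30), (-20, 32), (-15, 31), (-10, 32), (0, 33), (5, 34), (10, 33)]
130 [(-40, 31), (-35, 32), (-30, 31), (-25, 32), (-20, 31), (-15, 31), (-10, 31), (-5, 31), (0, 32), (5, 34), (10, 33)]
```

Block is home (x −20…0, y 40…120, against the stop), so the stick goes back.

```bash
python3 -m crank '[{"x":0,"y":0,"z":-4,"turn":0},{"x":0,"y":0,"z":-4,"turn":0},{"x":0,"y":0,"z":-4,"turn":0},{"x":-2.7,"y":-2.7,"z":-3,"turn":0},{"x":-2.7,"y":-2.7,"z":0,"turn":0}]'>/dev/null
python3 -m crank '[{"x":-2.7,"y":-2.7,"z":0,"turn":0},{"x":-2.7,"y":-2.7,"z":0,"turn":0},{"x":-2.7,"y":-2.7,"z":0,"turn":0},{"x":-2.7,"y":-2.7,"z":0,"turn":0},{"x":-2.7,"y":-2.7,"z":0,"turn":0}]'>/dev/null
python3 -m crank '[{"x":0,"y":0,"z":0,"turn":0.14},{"x":0,"y":0,"z":0,"turn":0.14},{"x":0,"y":0,"z":0,"turn":0.14},{"x":0,"y":0,"z":0,"turn":0.14},{"x":0,"y":0,"z":0,"turn":0.14}]'>/dev/null
python3 -m crank '[{"x":0,"y":0,"z":0,"turn":0.14},{"x":0,"y":0,"z":0,"turn":0.14},{"x":0,"y":0,"z":0,"turn":0.14},{"x":0,"y":0,"z":0,"turn":0.14},{"x":0,"y":0,"z":0,"turn":0.14}]'>/dev/null
python3 -m crank '[{"x":0,"y":0,"z":0,"turn":0.14},{"x":0,"y":0,"z":0,"turn":0.14},{"x":0,"y":0,"z":0,"turn":0},{"x":0,"y":0,"z":0,"turn":0},{"x":0,"y":0,"z":0,"turn":0}]'>/dev/null
cat > rest.py <<'E'
from h import *
s=manip.state();yw=-.1425;ex=np.array([np.cos(yw),np.sin(yw)]);n=np.array([-ex[1],ex[0]])
T=s["tool_pos"];q=T[:2]-[.4414,-.2533];g=np.array([.4383,-.2715])-[.4414,-.2533]
print("rest x,y mm",(q@ex*1e3).round(1),(q@n*1e3).round(1),"(at grasp",(g@ex*1e3).round(1),(g@n*1e3).round(1),") z",(T[2]*1e3).round(1),"yaw",yaw().round(4),"(was -.1445) F",s["contact_force"].round(1),"M",s["ft_torque"].round(2),"w",round(s["gripper_width"],3),"t",s["time"])
E
python3 rest.py
```

```text
rest x,y mm 7.3 -11.7 (at grasp -0.5 -18.5 ) z 263.5 yaw -0.1196 (was -.1445) F [-0.8 -0.  -2.1] M [-0.03  0.02  0.01] w 0.155 t 24.9
```

```bash
python3 -m crank '[{"x":0,"y":0,"z":0,"turn":0.024},{"x":-0.78,"y":0.53,"z":0,"turn":0},{"x":0,"y":0,"z":4,"turn":0},{"x":0,"y":0,"z":4,"turn":0},{"x":0,"y":0,"z":3,"turn":0}]'>/dev/null
python3 -m crank '[{"x":0,"y":0,"z":2,"turn":0},{"x":0,"y":0,"z":0,"turn":0},{"x":0,"y":0,"z":0,"turn":0},{"x":0,"y":0,"z":0,"turn":0}]'>/dev/null
python3 rest.py
```

```text
rest x,y mm 0.5 -18.0 (at grasp -0.5 -18.5 ) z 136.0 yaw -0.1458 (was -.1445) F [ 0.3 -0.4 -2.2] M [ 0.01  0.06 -0.04] w 0.157 t 25.8
```

```bash
python3 -m crank '[{"x":-0.1,"y":-0.1,"z":0,"turn":0},{"x":0,"y":0,"z":1,"turn":0},{"x":0,"y":0,"z":1,"turn":0},{"x":0,"y":0,"z":0,"turn":0},{"x":0,"y":0,"z":0,"turn":0}]'>/dev/null;python3 rest.py
python3 -m crank '[{"x":0,"y":0,"z":0.6,"turn":0},{"x":0,"y":0,"z":0.5,"turn":0},{"x":0,"y":0,"z":0.4,"turn":0},{"x":0,"y":0,"z":0,"turn":0},{"x":0,"y":0,"z":0,"turn":0}]'>/dev/null
python3 rest.py
```

```text
rest x,y mm -2.0 -15.8 (at grasp -0.5 -18.5 ) z 112.9 yaw -0.1456 (was -.1445) F [-0.3 -0.5 -2.1] M [ 0.01 -0.   -0.01] w 0.154 t 26.3
rest x,y mm -1.6 -16.1 (at grasp -0.5 -18.5 ) z 98.6 yaw -0.1457 (was -.1445) F [ 0.1 -1.  -1.8] M [ 0.04  0.01 -0.03] w 0.156 t 26.8
```

```bash
python3 -m crank '[{"x":0.1,"y":0.06,"z":0.2,"turn":0},{"x":0,"y":0,"z":0.2,"turn":0},{"x":0,"y":0,"z":0,"turn":0},{"x":0,"y":0,"z":0,"turn":0}]'>/dev/null;python3 rest.py
python3 -m crank '[{"x":0,"y":0,"z":0.2,"turn":0},{"x":0,"y":0,"z":0,"turn":0},{"x":0,"y":0,"z":0,"turn":0}]'>/dev/null
python3 rest.py
python3 -m crank '[{"x":0,"y":0,"z":0.15,"turn":0},{"x":0,"y":0,"z":0,"turn":0},{"x":0,"y":0,"z":0,"turn":0}]'>/dev/null
python3 rest.py
```

```text
rest x,y mm -0.5 -16.7 (at grasp -0.5 -18.5 ) z 94.7 yaw -0.1457 (was -.1445) F [-0.9 -0.6 -1.2] M [ 0.02  0.   -0.02] w 0.157 t 27.2
rest x,y mm -0.6 -16.7 (at grasp -0.5 -18.5 ) z 92.7 yaw -0.1456 (was -.1445) F [ 0.3  0.1 -1.2] M [-0.01  0.04  0.04] w 0.155 t 27.5
rest x,y mm -0.6 -16.7 (at grasp -0.5 -18.5 ) z 91.2 yaw -0.1457 (was -.1445) F [ 0.7  0.9 -1.3] M [-0.05  0.04  0.01] w 0.154 t 27.8
```

```bash
for a in 1; do python3 -m crank '[{"x":0,"y":0,"z":0.1,"turn":0},{"x":0,"y":0,"z":0,"turn":0},{"x":0,"y":0,"z":0,"turn":0}]'>/dev/null;python3 rest.py
python3 -m crank '[{"x":0,"y":0,"z":0.1,"turn":0},{"x":0,"y":0,"z":0,"turn":0},{"x":0,"y":0,"z":0,"turn":0}]'>/dev/null
python3 rest.py; done
```

```text
rest x,y mm -0.5 -16.7 (at grasp -0.5 -18.5 ) z 90.3 yaw -0.1456 (was -.1445) F [ 0.4  0.2 -1.8] M [0.05 0.05 0.02] w 0.157 t 28.1
rest x,y mm -0.5 -16.7 (at grasp -0.5 -18.5 ) z 89.2 yaw -0.1457 (was -.1445) F [ 0.1  1.  -1.3] M [-0.03  0.03 -0.06] w 0.153 t 28.4
```

```bash
python3 -m crank '[{"x":0,"y":0,"z":0.1,"turn":0},{"x":0,"y":0,"z":0,"turn":0},{"x":0,"y":0,"z":0,"turn":0}]'>/dev/null;python3 rest.py
python3 -m crank '[{"x":0,"y":0,"z":0,"turn":0},{"x":0,"y":0,"z":0,"turn":0}]' 21 >/dev/null;python3 rest.py
python3 -m crank '[{"x":0,"y":0,"z":0,"turn":0},{"x":0,"y":0,"z":0,"turn":0}]' 30 >/dev/null;python3 rest.py
python3 -m crank '[{"x":0,"y":0,"z":0,"turn":0},{"x":0,"y":0,"z":0,"turn":0},{"x":0,"y":0,"z":0,"turn":0}]' 45 >/dev/null;python3 rest.py
python3 -c "
from h import *
snap('wrist','w12')"
```

```text
rest x,y mm -0.5 -16.7 (at grasp -0.5 -18.5 ) z 88.2 yaw -0.1457 (was -.1445) F [-0.5 -0.4 -1.7] M [ 0.03 -0.02 -0.03] w 0.157 t 28.7
rest x,y mm -0.2 -16.9 (at grasp -0.5 -18.5 ) z 88.7 yaw -0.1456 (was -.1445) F [-0.6 -0.3 -0.7] M [-0.04 -0.   -0.03] w 0.208 t 28.9
rest x,y mm -0.3 -16.8 (at grasp -0.5 -18.5 ) z 88.6 yaw -0.1457 (was -.1445) F [ 0.9  0.3 -0.1] M [ 0.06 -0.04  0.02] w 0.299 t 29.1
rest x,y mm -0.5 -16.7 (at grasp -0.5 -18.5 ) z 88.3 yaw -0.1457 (was -.1445) F [-0.1  0.4  0. ] M [-0.04  0.01  0.03] w 0.448 t 29.4
```

View pics/w12.png

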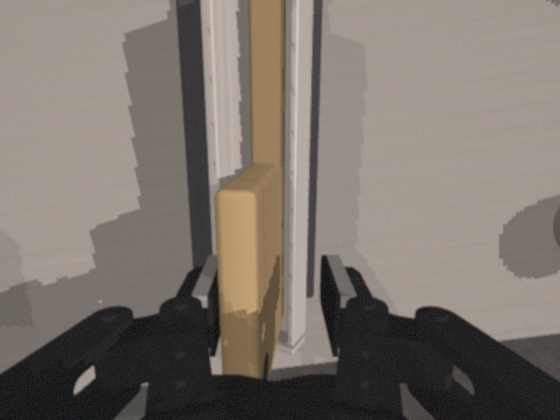

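The board stands in the trough and leans on the +y finger (u≈215), just as it did on the way out. I ease it down, then lift away.

```bash
python3 -m crank '[{"x":0,"y":-0.2,"z":0,"turn":0},{"x":0,"y":-0.2,"z":0,"turn":0},{"x":0,"y":0,"z":0,"turn":0}]' 65 >/dev/null
python3 -m crank '[{"x":0,"y":-0.2,"z":0,"turn":0},{"x":0,"y":-0.2,"z":0,"turn":0},{"x":0,"y":0,"z":0,"turn":0},{"x":0,"y":0,"z":0,"turn":0}]' 80 >/dev/null
python3 -m crank '[{"x":0,"y":0,"z":0,"turn":0},{"x":0,"y":0,"z":0,"turn":0},{"x":0,"y":0,"z":0,"turn":0},{"x":0,"y":0,"z":0,"turn":0}]' 100 >/dev/null; python3 rest.py
python3 -m crank '[{"x":0,"y":0,"z":-0.5,"turn":0},{"x":0,"y":0,"z":-2,"turn":0},{"x":0,"y":0,"z":-4,"turn":0},{"x":2,"y":0,"z":-4,"turn":0},{"x":2.5,"y":0,"z":-4,"turn":0}]' >/dev/null; python3 rest.py
python3 -m crank '[{"x":2.5,"y":0,"z":-2,"turn":0},{"x":0,"y":0,"z":0,"turn":0},{"x":0,"y":0,"z":0,"turn":0}]' >/dev/null
python3 - <<'E'
from h import *
m,p,d=snap("wrist","w13");snap("scene","s13");snap("top","t13")
hsv=cv2.cvtColor(p,cv2.COLOR_RGB2HSV);W=(hsv[...,0]>8)&(hsv[...,0]<28)&(hsv[...,1]>75)&(hsv[...,2]>70)
W[:,:200]=0;W[:,340:]=0;W[330:]=0
P=deproj(m,d);Q=P[(cv2.erode(W.astype(np.uint8),np.ones((5,5)))>0)&(d>0)]
best=None;rng=np.random.default_rng(0)
for _ in range(300):
    a,b,c=Q[rng.choice(len(Q),3)];nn=np.cross(b-a,c-a);nn/=np.linalg.norm(nn)+1e-12;i=abs((Q-a)@nn)<.0015
    if best is None or i.sum()>best.sum():best=i
F=Q[best];c=F.mean(0);nn=np.linalg.svd(F-c,full_matrices=False)[2][2];nn*=np.sign(nn[2])
print("normal",nn.round(3),"(before -.121 -.852 .509)  offset",(nn@c).round(4),"before",(np.array([-.121,-.852,.509])@np.array([.4608,-.2589,.0805])).round(4))
ex=np.array([.99,-.141,0]);v,u=np.nonzero(W);T=m["world_to_cam"];R=T[:3,:3];cc=-R.T@T[:3,3]
dd=np.c_[u,v,np.ones(len(u))]@np.linalg.inv(m["mtx"]).T@R;X=cc+dd*(((c-cc)@nn)/(dd@nn))[:,None];a=X@ex
print("along-axis ends",np.percentile(a,[.2,99.9]).round(4),"before",(np.array([.4608,-.2589,0])@ex+[-.0651,.1127]).round(4))
A=cv2.imread("pics/top0.png")[170:275,150:420];B=cv2.imread("pics/t13.png")[170:275,150:420]
D=cv2.absdiff(A,B).max(2);o=np.vstack([cv2.resize(A,None,fx=2.2,fy=2.2),cv2.resize(B,None,fx=2.2,fy=2.2)])
o=np.hstack([o,np.zeros((o.shape[0],200,3),np.uint8)]);w=cv2.resize(p[:,:,::-1][60:360,200:360],(200,375));o[:375,-200:]=w
cv2.imwrite("pics/fin.png",o);print(o.shape)
E
```

```text
rest x,y mm -0.5 -8.9 (at grasp -0.5 -18.5 ) z 88.4 yaw -0.1458 (was -.1445) F [-0.2 -0.7  0. ] M [-0.03  0.01 -0.06] w 1.001 t 30.55
rest x,y mm 44.4 -8.8 (at grasp -0.5 -18.5 ) z 235.2 yaw -0.1465 (was -.1445) F [-0.1 -1.4 -0.7] M [-0.09  0.03  0.01] w 0.995 t 31.05
normal [-0.119 -0.853  0.508] (before -.121 -.852 .509)  offset 0.2068 before 0.2058
along-axis ends [0.4288 0.6052] before [0.4276 0.6054]
(462, 794, 3)
```

View pics/fin.png

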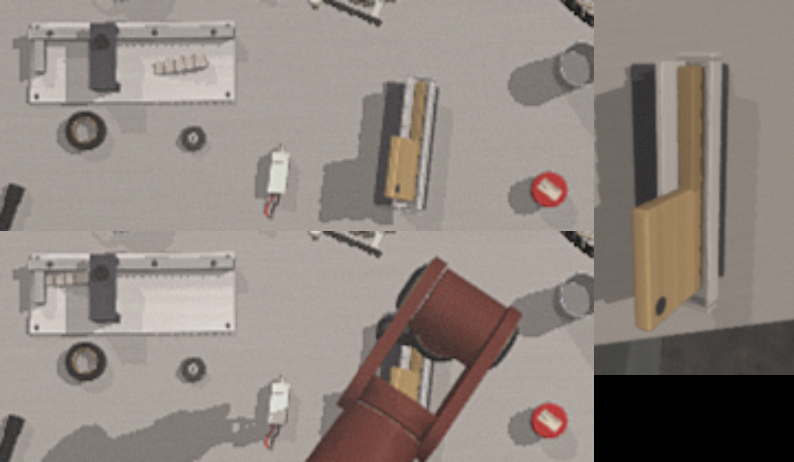

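The block lies in the corner of fence and stop (45–100, 280 in the lower picture). The stick is back in its rest at the same slope and within about 1 mm along its axis, and the bystanders have not moved.

```bash
python3 -c "
from plant import manip
print(manip.job_done())"
```

```text
the job is handed in; nothing more can be done
None
```

Job handed in at about 31 s on the robot's clock: the block was pressed flat to the fence and fed under the bridge to the end stop, the stick is back in its rest as it lay, and the final pictures show nothing else moved; no verdict was returned.

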